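# Clear the bottle from the gas regulator, set the flow lever and lock it

## Task

A small bottle has been left standing in front of the gas flow regulator, just where its lever has to swing. First stand that bottle upright on the bench well clear of the regulator (a hand's breadth or more from it); then push the lever round to the long mark on its scale, and finally slide the lock fully home, so that its fork straddles the lever's index finger. Never tip a bottle over, and leave the vials and the spanner where they are.

Things in the scene. Friction and masses are not known exactly. Their poses are not given: they have to be found in the camera images.
- regulator: grey gas flow regulator, bolted down. Origin on the bench (z=0) on the lever's upright pivot axis; x to its rear (gauge, gas lines), y to its left, z up. In this frame: base plate x -0.068..0.082, y -0.122..0.072, 8 mm thick; body x -0.062..0.070, y -0.112..0.062, flat deck at z=0.062. Two thin gas lines behind reach x=0.174, z=0.045
- set_mark (a point): front end of the long black mark on the scale, at (-0.058, 0, 0.063) in the regulator's frame: 26 mm long, 3 mm wide, it points from the pivot straight to the front (-x) and runs on down the front face as a white line. The other ticks are short, every 10 degrees on both sides
- gauge (a point): centre of the round pressure gauge (50 mm) on the deck's rear left, at (0.046, 0.036, 0.108) in the regulator's frame; its rim reaches z=0.135
- flow_lever (a joint): angle of the lever, rad: 0 with its arm over the long mark, straight to the front; positive with the hand knob swung to the regulator's left, the knob being at (-0.100 cos q, +0.100 sin q) in its frame. Stops at -0.5 and 1.2; starts at 0.8 to 1.05. Stiff: stays where it is left, takes about 1.5 N at the knob. Arm 12 mm wide, z=0.065..0.073; hub radius 24 mm up to z=0.085
- lever_knob (a point): middle of the lever's upright round hand knob: 18 mm diameter, 32 mm tall (z = 0.073 to 0.105), 100 mm from the pivot axis, overhanging the front of the body
- index_finger (a point): round end of the lever's index finger: a bar 10 mm wide, 8 mm thick (z=0.065..0.073), at right angles to the lever's arm (to the regulator's right, -y, when the lever is at 0). This point is on its centre line 46 mm from the pivot; the tip ends at 51 mm
- lock_slide (a joint): travel of the slide lock, m: 0 drawn back (start), 0.026 fully home against its stop. Moves along the regulator's +y, towards the pivot; takes about 2 N, stays where it is left. Its fork (two round-ended prongs, gap 14 mm) passes on both sides of the 10 mm index finger, and enters only with the lever within about 0.1 rad of the long mark; else it jams on the finger or misses it
- lock_tab (a point): middle of the outer face of the lock's upright thumb tab (the face to push, towards the regulator's -y): 30 mm wide along x, 8 mm thick, z=0.070..0.098; at (0, -0.116, 0.084) in the regulator's frame when drawn back. Its two guide rails stand 12 mm above the deck on both sides, at x = 0.015 to 0.027 and -0.027 to -0.015, y = -0.112 to -0.066
- bottle_a_centre (a point): 100 ml amber screw-cap bottle, 57 mm diameter up to about z = 0.075, 119 mm tall, cap 46 mm, 0.12 to 0.24 kg; this point is on its axis 60 mm above its base. One of the two like bottles stands close in front of the regulator across the long mark, the other at the left of the bench, already clear
- bottle_b_centre (a point): the other bottle, the same in all respects; point on its axis 60 mm above its base. The one that is already clear stands at x 0.37..0.41, y 0.05..0.15 (world); the bench between it and the regulator is free, and its front edge is at about x=0.33. Behind that an instrument stands askew, 0.25 high, its overhanging front running from (0.43, 0.14) to (0.66, -0.11) in world x, y
- vial_1_centre (a point): capped vial, 28 mm diameter, 60 mm tall, at the front right of the regulator; this point is half-way up. Leave it
- vial_2_centre (a point): capped vial, 28 mm diameter, 60 mm tall, at the rear right of the regulator; this point is half-way up. Leave it
- spanner: open-ended spanner 161 mm long (along its y), 28 mm wide, 6 mm thick, lying on the bench left of the regulator; origin under its middle. Leave it
Things that resemble listed ones, but are neither listed nor needed, are in the scene too. Leave any green look-alike of the part that bears bottle_b_centre alone. Leave any green look-alike of the part that bears bottle_a_centre alone.

How it is judged:
By the outcome, as a careful person would: the job done as asked, in the order asked, and still so for the second after the job is handed in, with the robot touching nothing.
It also fails if it takes over 64 s, if anything falls off the work surface, if the arm or the gripper's body presses on something with over 40 N, if the wrist force passes 120 N, or if a joint passes its speed limit or range.

## Robot

A 6-joint arm with a two-finger parallel gripper is mounted at the origin on a cart in front of the work surface, level with it; the furniture and walls round the work are solid. World frame = base frame: x ahead of the robot, y to its left, z up, the work surface at z = 0. Lengths are in m, angles in rad, forces in N, time in s.
With the tool pointing down it reaches from about 0.15 to 0.775 m from the base axis. Payload 6.1 kg.
Tool frame: the origin (TCP) lies at the very end of the fingers, on their centre line; the grasp point (between the pads) lies 19 mm behind it; z points along the fingers, y is the line along which they close (so a half turn about z gives the same grasp; the last joint's range is limited). The gripper opens to 85 mm and grips with 20 to 120 N. Pads are 22 mm wide; open, the fingers measure 114 mm over their backs; the gripper's body (76 mm by 85 mm) begins 54 mm behind the grasp point. The pads swing forward as they close: fully open they stand 13 mm farther back than shut.
Start: joints at [1.133, 0.126, -0.04, 1.405, 0, 1.571], TCP at [0.223, 0.475, 0.231] pointing down, gripper open.
Joint ranges: [-2.72, 2.72], [-0.95, 1.95], [-1.27, 1.35], [-1.78, 2.02], [-1.46, 1.47], [-3.14, 3.14]. Speed limits (rad/s): [2.39, 2.39, 3.01, 3.14, 3.14, 3.14].

## Interface

Orientations are given as a rotation vector (axis times angle).
In Python, from bench import bot gives the robot as it stands.
- The arm moves only by the tool move_arm, never from a script. Its argument "rows" is a list of rows, each a list of 7 numbers: the shift along the tool's x, y, z normalised to -1 to 1, where 1 is 0.5 m, then the turn, a rotation vector about the tool's x, y, z normalised to -1 to 1, where 1 is 30 degrees, then the closure, from -1 (fully open) to 1 (shut). In form: [[dx, dy, dz, rx, ry, rz, jaw], ...]. A call has 1 to 12 rows; each row is the pose to reach, as a shift and turn from the pose commanded when the call began, along the tool's axes at that moment; what a row does not reach only later rows make up. A row lasts 1/12 s, in which the tool goes at most 41.7 mm and 7.16 degrees, less where a joint would pass 70% of its speed; a pose out of reach is approached as far as the arm can. A call with a number of a shift or a turn outside -1 to 1 is refused whole. A call with a gripper value outside its range is refused whole. The fingers move at their own pace and stop on an object; the grip force is fixed at half the most. Time passes only in rows, so rows that repeat a pose let the fingers close. It gives the time, the measured TCP pose, the force, the opening and the grip force at its end, in the units of the state.
- bot.read_state(): the state, without advancing time (a new reading comes with each control period).
- bot.camera(name): name is "scene" or "side" or "wrist"; returns a dict with "img" (480x640x3 uint8, blue, green, red), "K" (3x3 intrinsics, pixels), "cam_to_world" (4x4, takes a point from camera to world coordinates). Camera axes: x right, y down, z forward; pixel columns grow to the right and rows downward; lengths in m; the calibration is good to about 2 mm. A picture is of the moment at which its call begins. There is no depth.
- bot.sign_off(): hands the job in; it is judged then, once.
The state is a dict: "t": time; "joint_positions": joint angles; "qd": joint speeds; "joint_efforts": joint torques, N m; "tool_pos": TCP position; "tool_rot": TCP orientation; "contact_force": force on the tool from outside, world axes, zero at the start; "moment": the same for the moment, N m; "grip_width": finger opening in m; "gripper_force": force on a finger pad.
Only numpy, scipy, OpenCV 4.12 (cv2) and the standard library are available. Lean on these libraries where they do the work, as an engineer would, in place of code of your own. Each camera call takes 0.05 s, during which the arm holds its last target. There are 200 camera calls.

## Working session

There is one attempt and no reset: what is moved stays moved. The work goes in short steps, Python scripts to look and compute and a tool call to move; the robot and the scene stay as the last step left them, time stands still between calls to the robot, and variables do not carry over. Pictures are saved under pics/ and viewed, at most 10 in all, crops included, and the job is handed in when it is done.

Besides the shell and the picture viewer there is one more tool, called after "Emit:" by a JSON object that holds its "api" and its "payload", one argument or row to a line. move_arm: Moves the arm, as the interface text tells. Scaled input: -1 to 1 covers 0.5 m each way for a shift and 30 degrees each way for a turn. Its arguments: {"type":"object","properties":{"rows":{"type":"array","items":{"type":"array","items":{"type":"number"}}}},"required":["rows"]}

```bash
mkdir -p pics; ls; python3 - <<'E'
from bench import bot
import cv2
s=bot.read_state();print(s['t'],s['tool_pos'],s['tool_rot'],s['grip_width'])
for n in('scene','side'):
    c=bot.camera(n);cv2.imwrite(f'pics/{n}0.png',c['img']);print(n,c['K'].tolist(),c['cam_to_world'].round(4).tolist())
E
```

```text
pics
0.0 [0.22239392 0.4751148  0.23052778] [-6.82167206e-01 -3.06626278e+00  2.43111321e-03] 0.08513827673246051
scene [[433.5895459275015, 0.0, 319.44309565944934], [0.0, 433.5895459275015, 238.49231350230258], [0.0, 0.0, 1.0]] [[0.8734, -0.1949, 0.4462, -0.0226], [-0.4863, -0.3972, 0.7783, -0.9997], [0.0255, -0.8968, -0.4417, 0.6135], [0.0, 0.0, 0.0, 1.0]]
side [[542.3937799822547, 0.0, 319.3075602084543], [0.0, 542.3937799822547, 235.25843117930856], [0.0, 0.0, 1.0]] [[0.9992, 0.0157, -0.0369, 0.5784], [0.0387, -0.6177, 0.7855, -0.971], [-0.0105, -0.7863, -0.6178, 0.83], [0.0, 0.0, 0.0, 1.0]]
```

View pics/scene0.png

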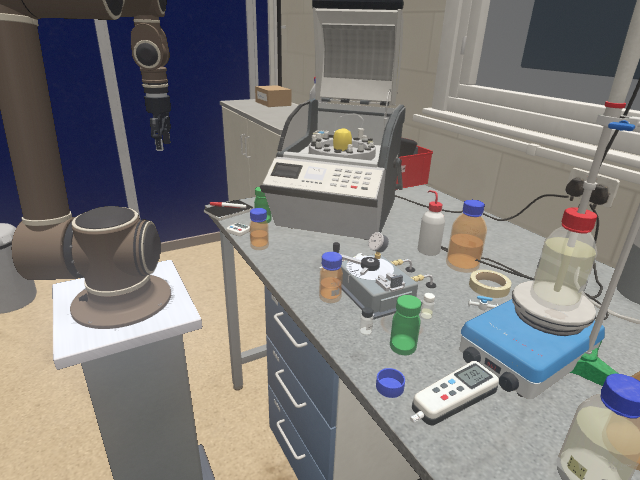

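View pics/side0.png

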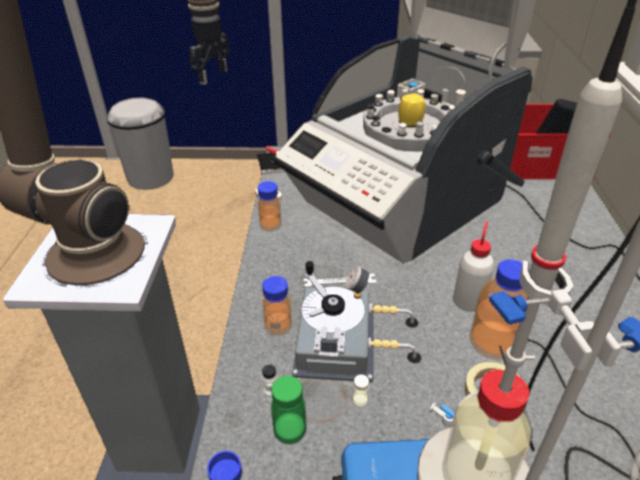

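The regulator is near side pixel (333,315), with an amber bottle in front of it at side (277,305). The other amber bottle is at (269,207), and a green look-alike is at (289,410). The vials are at (269,380) and (361,390). I'll enlarge the area around the regulator.

```bash
python3 - <<'E'
import cv2
a=cv2.imread('pics/side0.png')[255:405,250:430];b=cv2.imread('pics/scene0.png')[225:345,300:450]
cv2.imwrite('pics/c1.png',cv2.resize(a,(720,600),interpolation=cv2.INTER_CUBIC));cv2.imwrite('pics/c2.png',cv2.resize(b,(750,600),interpolation=cv2.INTER_CUBIC))
E
```

```text
(no output)
```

View pics/c1.png

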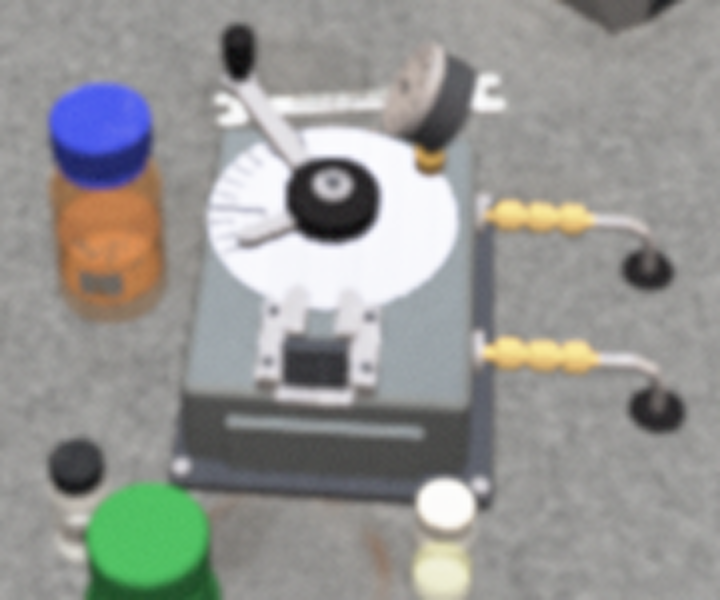

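View pics/c2.png

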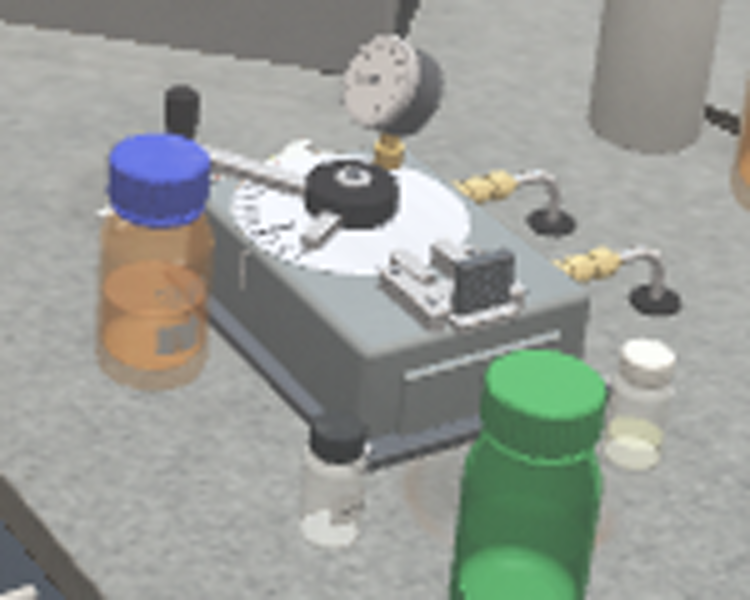

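```bash
cat > h.py <<'E'
import numpy as np
CAM={'side':([542.394,319.308,235.258],[[0.9992,0.0157,-0.0369,0.5784],[0.0387,-0.6177,0.7855,-0.971],[-0.0105,-0.7863,-0.6178,0.83]]),
'scene':([433.59,319.443,238.492],[[0.8734,-0.1949,0.4462,-0.0226],[-0.4863,-0.3972,0.7783,-0.9997],[0.0255,-0.8968,-0.4417,0.6135]])}
def ray(cam,u,v):
    (f,cx,cy),M=CAM[cam];M=np.array(M);return M[:,3],M[:,:3]@[(u-cx)/f,(v-cy)/f,1]
def atz(cam,u,v,z):
    o,d=ray(cam,u,v);return (o+d*(z-o[2])/d[2])[:2]
s=lambda x,y,z:atz('side',250+x/4,255+y/4,z)
c=lambda x,y,z:atz('scene',300+x/5,225+y/5,z)
E
python3 - <<'E'
from h import *
from scipy.optimize import least_squares
P=[((0,0),s(333,183,.085)),((0,0),c(353,173,.085)),((-.068,-.122),s(172,484,.008)),((.082,-.122),s(490,502,.008)),
((-.062,-.112),s(185,391,.062)),((.07,-.112),s(470,406,.062)),((-.062,-.112),c(370,355,.062)),((.07,-.112),c(588,300,.062))]
A=np.array([p[0] for p in P]);B=np.array([p[1] for p in P])
R=lambda t:np.array([[np.cos(t),-np.sin(t)],[np.sin(t),np.cos(t)]])
r=least_squares(lambda p:(A@R(p[2]).T+p[:2]-B).ravel(),[.55,-.2,0]);print(r.x,r.fun.reshape(-1,2).round(4).tolist())
x=r.x
for n,a,b in[('knob',s(238,35,.105),c(182,93,.105)),('cap',s(101,108,.119),c(159,152,.119)),('green',s(148,520,.119),c(545,380,.119)),('vial1',s(76,455,.06),c(338,430,.06)),('vial2',s(445,500,.06),c(646,356,.06))]:
    for q in(a,b):
        l=R(x[2]).T@(q-x[:2]);print(n,q.round(4),'reg',l.round(4),np.arctan2(l[1],-l[0]).round(3))
print('botb',atz('side',267.5,187,.119),atz('scene',258,212,.119))
E
```

```text
[ 0.56809835 -0.22975172 -0.05169386] [[-0.0006, -0.0026], [-0.0007, 0.0012], [-0.0032, -0.0009], [0.0006, -0.0032], [-0.0039, -0.0012], [0.0003, -0.0034], [-0.0016, 0.0039], [0.0091, 0.0061]]
knob [ 0.5188 -0.1432] reg [-0.0537  0.0839] 1.002
knob [ 0.5161 -0.1494] reg [-0.0561  0.0776] 0.945
cap [ 0.4572 -0.2139] reg [-0.1116  0.0101] 0.09
cap [ 0.459  -0.2215] reg [-0.1094  0.0026] 0.023
green [ 0.4999 -0.4489] reg [-0.0568 -0.2223] -1.321
green [ 0.5006 -0.4572] reg [-0.0557 -0.2307] -1.334
vial1 [ 0.4589 -0.3725] reg [-0.1016 -0.1482] -0.97
vial1 [ 0.4574 -0.3813] reg [-0.1027 -0.1571] -0.992
vial2 [ 0.6198 -0.3913] reg [ 0.06   -0.1587] -1.932
vial2 [ 0.6175 -0.3986] reg [ 0.058 -0.166] -1.907
botb [0.40451397 0.11695893] [0.40076275 0.10382247]
```

```bash
cat >> h.py <<'E'
from scipy.spatial.transform import Rotation as Ro
def go(p,ydir=None,s=None):
    "p: world target; ydir: wanted tool-y heading, deg"
    if s is None:
        from bench import bot;s=bot.read_state()
    R=Ro.from_rotvec(s['tool_rot']);M=R.as_matrix()
    d=R.inv().apply(np.array(p)-s['tool_pos'])/.5
    r=np.zeros(3)
    if ydir is not None:
        y=[np.cos(np.radians(ydir)),np.sin(np.radians(ydir)),0];z=[0,0,-1];T=np.c_[np.cross(y,z),y,z]
        r=Ro.from_matrix(M.T@T).as_rotvec()/np.radians(30)
    print('t',round(s['t'],2),'tcp',s['tool_pos'].round(4),'F',s['contact_force'].round(1),'w',round(s['grip_width'],4),'->',d.round(3),r.round(3))
O=np.array([.568,-.230]);YAW=-.052
def reg(x,y,z):
    c,s=np.cos(YAW),np.sin(YAW);return np.array([O[0]+c*x-s*y,O[1]+s*x+c*y,z])
E
python3 -c "
from h import *
go([.36,.10,.25],87)"
```

```text
t 0.1 tcp [0.2224 0.4752 0.2306] F [ 0.1 -0.8 -0.6] w 0.0857 -> [-0.567 -0.563 -0.038] [-0.003 -0.001 -0.736]
```

Emit:
{"api": "move_arm", "payload": {
  "rows": [
    [-0.567,-0.563,-0.038,0,0,-0.736,-1],
    [-0.567,-0.563,-0.038,0,0,-0.736,-1],
    [-0.567,-0.563,-0.038,0,0,-0.736,-1],
    [-0.567,-0.563,-0.038,0,0,-0.736,-1],
    [-0.567,-0.563,-0.038,0,0,-0.736,-1],
    [-0.567,-0.563,-0.038,0,0,-0.736,-1],
    [-0.567,-0.563,-0.038,0,0,-0.736,-1],
    [-0.567,-0.563,-0.038,0,0,-0.736,-1],
    [-0.567,-0.563,-0.038,0,0,-0.736,-1],
    [-0.567,-0.563,-0.038,0,0,-0.736,-1],
    [-0.567,-0.563,-0.038,0,0,-0.736,-1],
    [-0.567,-0.563,-0.038,0,0,-0.736,-1]
  ]
}}

```text
t: 1.1
tool_pos: [0.3602, 0.0989, 0.2501]
tool_rot: [-0.089, -3.14, -0.0]
contact_force: [0.4, 0.8, -0.1]
grip_width: 0.0854
gripper_force: 0.0
```

```bash
python3 -c "
from h import *
go([.455,-.216,.25],87)"
```

```text
t 1.1 tcp [0.3602 0.0989 0.2501] F [ 0.4  0.8 -0.1] w 0.0854 -> [-0.225 -0.618  0.   ] [ 0.    -0.001 -0.009]
```

Emit:
{"api": "move_arm", "payload": {
  "rows": [
    [-0.225,-0.618,0,0,0,0,-1],
    [-0.225,-0.618,0,0,0,0,-1],
    [-0.225,-0.618,0,0,0,0,-1],
    [-0.225,-0.618,0,0,0,0,-1],
    [-0.225,-0.618,0,0,0,0,-1],
    [-0.225,-0.618,0,0,0,0,-1],
    [-0.225,-0.618,0,0,0,0,-1],
    [-0.225,-0.618,0,0,0,0,-1],
    [-0.225,-0.618,0,0,0,0,-1],
    [-0.225,-0.618,0,0,0,0,-1]
  ]
}}

```text
t: 1.93
tool_pos: [0.4568, -0.2144, 0.249]
tool_rot: [-0.084, -3.138, -0.002]
contact_force: [-0.2, -0.0, -0.9]
grip_width: 0.0851
gripper_force: 0.0
```

```bash
python3 - <<'E'
from bench import bot
import cv2
c=bot.camera('wrist');cv2.imwrite('pics/w0.png',c['img']);print(c['K'].tolist(),c['cam_to_world'].round(4).tolist())
E
```

```text
[[391.2861787225296, 0.0, 325.0189469781402], [0.0, 391.2861787225296, 235.7878430508003], [0.0, 0.0, 1.0]] [[0.0537, 0.9504, 0.3063, 0.3774], [0.9986, -0.052, -0.0137, -0.2104], [0.0029, 0.3066, -0.9518, 0.3908], [0.0, 0.0, 0.0, 1.0]]
```

View pics/w0.png

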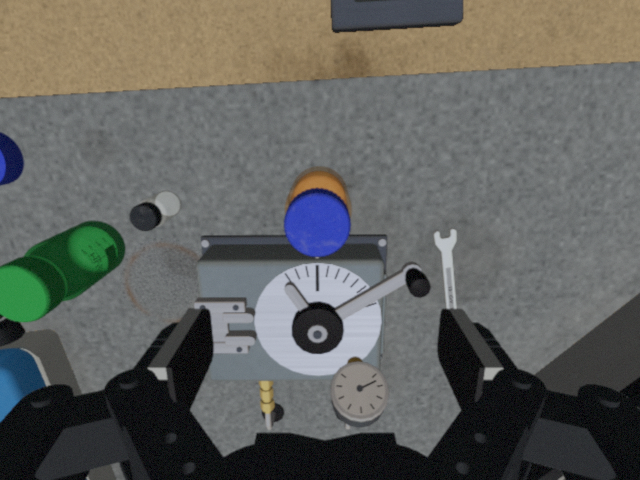

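The wrist view shows the blue cap at (318,224), the hub at (317,329), the front end of the long mark at (317,265), the knob top at (419,287) and the lock at the left near (235,325).

```bash
cat >> h.py <<'E'
def watz(c,u,v,z):
    K,M=np.array(c['K']),np.array(c['cam_to_world']);d=M[:3,:3]@np.linalg.inv(K)@[u,v,1];o=M[:3,3];return (o+d*(z-o[2])/d[2])[:2]
def loc(q):
    c,s=np.cos(YAW),np.sin(YAW);return np.array([[c,s],[-s,c]])@(np.array(q)-O)
W0=dict(K=[[391.286,0,325.02],[0,391.286,235.788],[0,0,1]],cam_to_world=[[0.0537,0.9504,0.3063,0.3774],[0.9986,-0.052,-0.0137,-0.2104],[0.0029,0.3066,-0.9518,0.3908]])
E
python3 - <<'E'
from h import *
for n,u,v,z,e in[('cap',318,223,.119,''),('hub',317,328,.085,(0,0)),('mark',317,265,.063,(-.058,0)),('markin',317,290,.063,(-.032,0)),('deckFR',198,262,.062,(-.062,-.112)),('deckFL',383,262,.062,(-.062,.062)),('baseFR',203,236,.008,(-.068,-.122)),('baseFL',387,236,.008,(-.068,.072)),('knob',419,288,.105,'')]:
    q=watz(W0,u,v,z);l=loc(q);print(n,q.round(4),l.round(4),e,np.arctan2(l[1],-l[0]).round(3))
go([.458,-.215,.082],87)
E
```

```text
cap [ 0.4549 -0.2189] [-0.1135  0.0053]  0.046
hub [ 0.5614 -0.2265] [-0.0068  0.0031] (0, 0) 0.429
mark [ 0.5101 -0.2238] [-0.0581  0.0032] (-0.058, 0) 0.054
markin [ 0.5349 -0.2253] [-0.0333  0.003 ] (-0.032, 0) 0.089
deckFR [ 0.5017 -0.3308] [-0.0609 -0.1041] (-0.062, -0.112) -1.041
deckFL [ 0.5109 -0.1642] [-0.0604  0.0627] (-0.062, 0.062) 0.804
baseFR [ 0.494  -0.3411] [-0.0682 -0.1148] (-0.068, -0.122) -1.035
baseFL [ 0.5043 -0.1523] [-0.0677  0.0743] (-0.068, 0.072) 0.832
knob [ 0.5174 -0.1416] [-0.0551  0.0857]  0.999
t 1.98 tcp [ 0.4564 -0.2133  0.2495] F [-1.2  1.  -0.4] w 0.0852 -> [-0.004 -0.004  0.335] [ 0.002 -0.003  0.001]
```

Emit:
{"api": "move_arm", "payload": {
  "rows": [
    [0,-0.006,0.08,0,0,0,-1],
    [0,-0.006,0.16,0,0,0,-1],
    [0,-0.006,0.24,0,0,0,-1],
    [0,-0.006,0.3,0,0,0,-1],
    [0,-0.006,0.335,0,0,0,-1],
    [0,-0.006,0.339,0,0,0,-1],
    [0,-0.006,0.339,0,0,0,1],
    [0,-0.006,0.339,0,0,0,1],
    [0,-0.006,0.339,0,0,0,1],
    [0,-0.006,0.339,0,0,0,1],
    [0,-0.006,0.339,0,0,0,1],
    [0,-0.006,0.339,0,0,0,1]
  ]
}}

```text
t: 2.98
tool_pos: [0.4576, -0.2175, 0.0834]
tool_rot: [0.082, 3.136, -0.002]
contact_force: [-0.7, 1.5, 5.7]
grip_width: 0.0467
gripper_force: 58.1
```

Emit:
{"api": "move_arm", "payload": {
  "rows": [
    [0,0,0,0,0,0,1],
    [0,0,0,0,0,0,1],
    [0,0,0,0,0,0,1],
    [0,0,-0.02,0,0,0,1],
    [0,0,-0.05,0,0,0,1],
    [0,0,-0.09,0,0,0,1],
    [0,0,-0.12,0,0,0,1],
    [0,0,-0.12,0,0,0,1],
    [0,0,-0.12,0,0,0,1]
  ]
}}

```text
t: 3.73
tool_pos: [0.4567, -0.2175, 0.1421]
tool_rot: [0.082, 3.138, -0.002]
contact_force: [-0.4, 0.2, -3.0]
grip_width: 0.0463
gripper_force: 59.6
```

```bash
python3 - <<'E'
from h import *
from bench import bot
import cv2
s=bot.read_state();print(s['gripper_force'])
go([.40,-.02,.14],87)
cv2.imwrite('pics/s1.png',cv2.resize(bot.camera('scene')['img'][180:360,220:460],(720,540)))
E
```

```text
59.6111000068413
t 3.73 tcp [ 0.4567 -0.2175  0.1421] F [-0.4  0.2 -3. ] w 0.0463 -> [0.134 0.388 0.003] [-0.002  0.005 -0.   ]
```

View pics/s1.png

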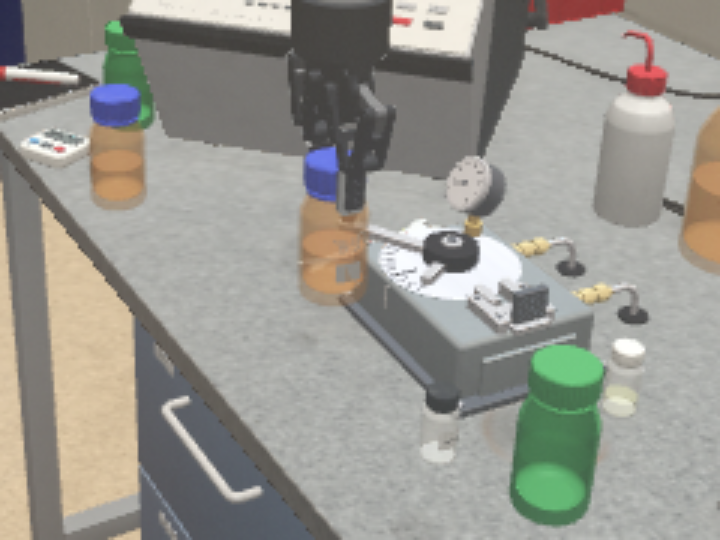

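The bottle is lifted upright in the gripper and well gripped. I'll carry it to (0.40, -0.02) and lower it.

Emit:
{"api": "move_arm", "payload": {
  "rows": [
    [0.015,0.02,0,0,0,0,1],
    [0.035,0.07,0,0,0,0,1],
    [0.06,0.13,0,0,0,0,1],
    [0.08,0.19,0,0,0,0,1],
    [0.1,0.25,0,0,0,0,1],
    [0.115,0.31,0,0,0,0,1],
    [0.128,0.36,0,0,0,0,1],
    [0.134,0.385,0,0,0,0,1],
    [0.134,0.388,0,0,0,0,1],
    [0.134,0.388,0.04,0,0,0,1],
    [0.134,0.388,0.08,0,0,0,1],
    [0.134,0.388,0.1,0,0,0,1]
  ]
}}

```text
t: 4.78
tool_pos: [0.3975, -0.0199, 0.0883]
tool_rot: [-0.082, -3.137, 0.0]
contact_force: [-0.5, -0.2, -1.6]
grip_width: 0.0466
gripper_force: 59.7
```

Emit:
{"api": "move_arm", "payload": {
  "rows": [
    [0,0,0.006,0,0,0,1],
    [0,0,0.012,0,0,0,1],
    [0,0,0.016,0,0,0,1],
    [0,0,0.018,0,0,0,1],
    [0,0,0.018,0,0,0,1]
  ]
}}

```text
t: 5.2
tool_pos: [0.4002, -0.0202, 0.0834]
tool_rot: [0.083, 3.138, -0.0]
contact_force: [-2.4, -0.5, 4.1]
grip_width: 0.0466
gripper_force: 60.3
```

Emit:
{"api": "move_arm", "payload": {
  "rows": [
    [0,0,0,0,0,0,-1],
    [0,0,0,0,0,0,-1],
    [0,0,0,0,0,0,-1],
    [0,0,0,0,0,0,-1],
    [0,0,0,0,0,0,-1],
    [0,0,0,0,0,0,-1],
    [0,0,-0.03,0,0,0,-1],
    [0,0,-0.09,0,0,0,-1],
    [0,0,-0.16,0,0,0,-1],
    [0,0,-0.24,0,0,0,-1],
    [0,0,-0.24,0,0,0,-1]
  ]
}}

```text
t: 6.12
tool_pos: [0.4021, -0.02, 0.2087]
tool_rot: [0.082, 3.131, -0.0]
contact_force: [0.7, 0.2, 0.1]
grip_width: 0.0855
gripper_force: 0.0
```

```bash
sed -i 's/^O=.*/O=np.array([.568,-.228])/' h.py; python3 - <<'E'
from h import *
k=reg(-.1*np.cos(.99),.1*np.sin(.99),.15);print(k)
go(k,87)
E
```

```text
Traceback (most recent call last):
  File "h.py", line 24, in reg
    c,s=np.cos(YAW),np.sin(YAW);return np.array([O[0]+c*x-s*y,O[1]+s*x+c*y,z])
               ^^^
NameError: name 'YAW' is not defined
```

```bash
sed -i 's/^O=.*/O=np.array([.568,-.228]);YAW=-.052/' h.py; python3 - <<'E'
from h import *
k=reg(-.1*np.cos(.99),.1*np.sin(.99),.15);print(k)
go(k,87)
E
```

```text
[ 0.51755056 -0.14165851  0.15      ]
t 6.12 tcp [ 0.4021 -0.02    0.2087] F [0.7 0.2 0.1] w 0.0855 -> [-0.242 -0.231  0.12 ] [ 0.     0.019 -0.   ]
```

Emit:
{"api": "move_arm", "payload": {
  "rows": [
    [-0.06,-0.06,0,0,0,0,0.05],
    [-0.12,-0.115,0,0,0,0,0.05],
    [-0.18,-0.17,0,0,0,0,0.05],
    [-0.235,-0.225,0.04,0,0,0,0.05],
    [-0.242,-0.231,0.1,0,0,0,0.05],
    [-0.242,-0.231,0.12,0,0,0,0.05],
    [-0.242,-0.231,0.12,0,0,0,0.05]
  ]
}}

```text
t: 6.7
tool_pos: [0.5119, -0.1412, 0.1384]
tool_rot: [-0.083, -3.134, -0.003]
contact_force: [-0.7, -0.3, -0.7]
grip_width: 0.0406
gripper_force: 0.0
```

```bash
python3 - <<'E'
from h import *
from bench import bot
import cv2
c=bot.camera('wrist');cv2.imwrite('pics/w1.png',c['img']);print(c['cam_to_world'].round(4).tolist())
go([.5175,-.1417,.078],87)
E
```

```text
[[0.0535, 0.9519, 0.3018, 0.4332], [0.9986, -0.052, -0.013, -0.1373], [0.0033, 0.302, -0.9533, 0.2805], [0.0, 0.0, 0.0, 1.0]]
t 6.75 tcp [ 0.5124 -0.1409  0.1406] F [-0.3  0.5 -0.5] w 0.0405 -> [-0.011 -0.001  0.125] [ 0.002 -0.008 -0.   ]
```

View pics/w1.png

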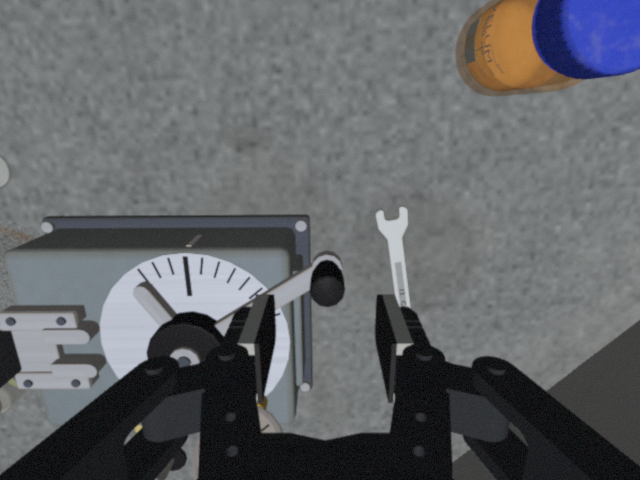

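The bottle stands at the upper right, clear of the regulator. The knob top is at (327,289), between the fingers, and the long mark runs from (186,258) to (190,295).

```bash
python3 - <<'E'
from h import *
W=dict(K=W0['K'],cam_to_world=[[0.0535,0.9519,0.3018,0.4332],[0.9986,-0.052,-0.013,-0.1373],[0.0033,0.302,-0.9533,0.2805]])
for n,u,v,z in[('knob',327,290,.105),('mark',186,258,.063),('markin',190,295,.063),('FL',303,217,.008),('RL',306,387,.008),('FR',44,220,.008)]:
    q=watz(W,u,v,z);l=loc(q);print(n,q.round(4),l.round(4),np.arctan2(l[1],-l[0]).round(3))
go(list(watz(W,327,290,.105))+[.078],87)
E
```

```text
knob [ 0.5168 -0.1402] [-0.0557  0.085 ] 0.99
mark [ 0.5114 -0.2233] [-0.0568  0.0017] 0.03
markin [ 0.5355 -0.2248] [-0.0326  0.0015] 0.047
FL [ 0.5044 -0.1561] [-0.0672  0.0685] 0.795
RL [ 0.6504 -0.1639] [0.079  0.0683] 2.429
FR [ 0.4965 -0.3423] [-0.0654 -0.1179] -1.064
t 6.75 tcp [ 0.5124 -0.1409  0.1406] F [-0.3  0.5 -0.5] w 0.0405 -> [-0.009  0.002  0.125] [ 0.002 -0.008 -0.   ]
```

Emit:
{"api": "move_arm", "payload": {
  "rows": [
    [-0.009,0.002,0.05,0,0,0,0.05],
    [-0.009,0.002,0.1,0,0,0,0.05],
    [-0.009,0.002,0.122,0,0,0,0.05],
    [-0.009,0.002,0.125,0,0,0,0.2],
    [-0.009,0.002,0.125,0,0,0,0.42],
    [-0.009,0.002,0.125,0,0,0,0.42],
    [-0.009,0.002,0.125,0,0,0,0.42],
    [-0.009,0.002,0.125,0,0,0,0.42]
  ]
}}

```text
t: 7.42
tool_pos: [0.5194, -0.141, 0.0808]
tool_rot: [0.082, 3.138, -0.001]
contact_force: [-0.7, -1.0, -0.9]
grip_width: 0.0251
gripper_force: 0.0
```

```bash
python3 - <<'E'
from h import *
from bench import bot
s=bot.read_state()
for q in(.8,.6,.4,.2,0.,-.03):
    print(q);go(reg(-.1*np.cos(q),.1*np.sin(q),.078),None,s)
E
```

```text
0.8
t 7.42 tcp [ 0.5194 -0.141   0.0808] F [-0.7 -1.  -0.9] w 0.0251 -> [ 0.033 -0.025  0.006] [0. 0. 0.]
0.6
t 7.42 tcp [ 0.5194 -0.141   0.0808] F [-0.7 -1.  -0.9] w 0.0251 -> [ 0.059 -0.056  0.006] [0. 0. 0.]
0.4
t 7.42 tcp [ 0.5194 -0.141   0.0808] F [-0.7 -1.  -0.9] w 0.0251 -> [ 0.078 -0.091  0.006] [0. 0. 0.]
0.2
t 7.42 tcp [ 0.5194 -0.141   0.0808] F [-0.7 -1.  -0.9] w 0.0251 -> [ 0.09  -0.129  0.006] [0. 0. 0.]
0.0
t 7.42 tcp [ 0.5194 -0.141   0.0808] F [-0.7 -1.  -0.9] w 0.0251 -> [ 0.094 -0.169  0.006] [0. 0. 0.]
-0.03
t 7.42 tcp [ 0.5194 -0.141   0.0808] F [-0.7 -1.  -0.9] w 0.0251 -> [ 0.094 -0.175  0.006] [0. 0. 0.]
```

Emit:
{"api": "move_arm", "payload": {
  "rows": [
    [0.014,-0.013,0,0,0,0,0.42],
    [0.028,-0.027,0,0,0,0,0.42],
    [0.042,-0.042,0,0,0,0,0.42],
    [0.054,-0.058,0,0,0,0,0.42],
    [0.064,-0.075,0,0,0,0,0.42],
    [0.073,-0.093,0,0,0,0,0.42],
    [0.08,-0.112,0,0,0,0,0.42],
    [0.085,-0.131,0,0,0,0,0.42],
    [0.088,-0.151,0,0,0,0,0.42],
    [0.089,-0.168,0,0,0,0,0.42],
    [0.089,-0.177,0,0,0,0,0.42],
    [0.089,-0.177,0,0,0,0,0.42]
  ]
}}

```text
t: 8.42
tool_pos: [0.47, -0.2285, 0.0795]
tool_rot: [0.085, 3.139, -0.002]
contact_force: [-0.4, -0.1, 0.3]
grip_width: 0.025
gripper_force: 0.0
```

```bash
python3 - <<'E'
from h import *
from bench import bot
import cv2
c=bot.camera('wrist');cv2.imwrite('pics/w2.png',cv2.resize(c['img'][200:440,160:480],(800,600)));print(c['cam_to_world'].round(4).tolist())
go([.4681,-.2228,.25],87)
E
```

```text
[[0.0542, 0.9495, 0.3092, 0.3903], [0.9985, -0.0517, -0.0164, -0.2241], [0.0004, 0.3096, -0.9509, 0.2211], [0.0, 0.0, 0.0, 1.0]]
t 8.47 tcp [ 0.4701 -0.228   0.0796] F [-0.8  0.3  0.3] w 0.0245 -> [ 0.004  0.01  -0.341] [-0.002  0.002 -0.002]
```

View pics/w2.png

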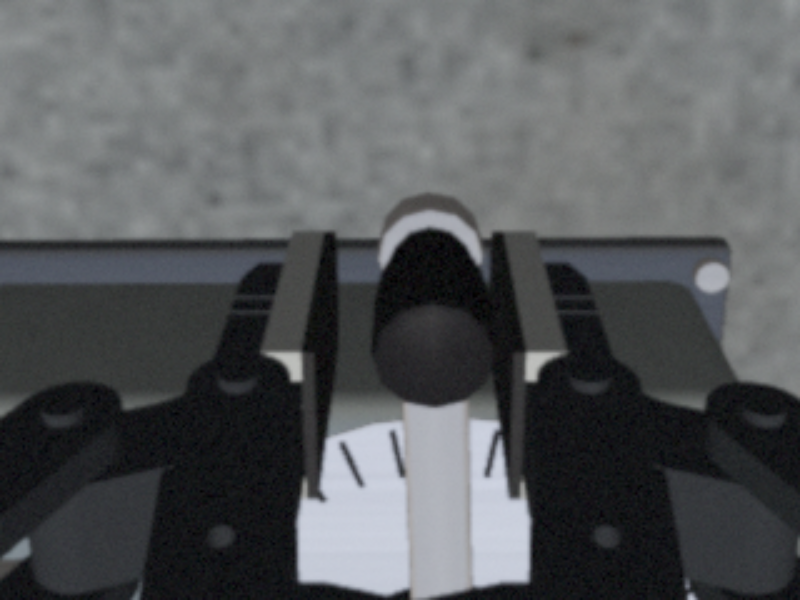

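```bash
python3 - <<'E'
from h import *
W=dict(K=W0['K'],cam_to_world=[[0.0542,0.9495,0.3092,0.3903],[0.9985,-0.0517,-0.0164,-0.2241],[0.0004,0.3096,-0.9509,0.2211]])
f=lambda x,y,z:(loc(watz(W,160+x/2.5,200+y/2.5,z))*1000).round(2)
print('knob',f(434,355,.105))
print('arm',f(436,410,.073),f(438,500,.073),f(441,590,.073))
print('ticks L',f(391,432,.063),f(401,476,.063),f(342,443,.063),f(361,487,.063),'R',f(497,432,.063),f(487,476,.063))
print('FL',f(729,243,.008))
E
```

```text
knob [-101.62   -2.53]
arm [-69.34  -1.35] [-49.8   -0.88] [-28.86  -0.18]
ticks L [-57.08  -9.68] [-46.89  -7.82] [-54.59 -19.14] [-44.31 -15.67] R [-57.03  10.65] [-46.85   8.95]
FL [-69.1   70.91]
```

The lever is about 0.03 rad past the mark (the ±10° ticks give the centre). I'll nudge it back about 3 mm.

Emit:
{"api": "move_arm", "payload": {
  "rows": [
    [0,0.006,0,0,0,0,0.42],
    [0,0.012,0,0,0,0,0.42],
    [0,0.016,0,0,0,0,0.42],
    [0,0.018,0,0,0,0,0.42],
    [0,0.018,0,0,0,0,0.42],
    [0,0.018,0,0,0,0,0.42]
  ]
}}

```text
t: 8.97
tool_pos: [0.4701, -0.2174, 0.0794]
tool_rot: [0.081, 3.14, 0.0]
contact_force: [-0.2, 0.2, -0.4]
grip_width: 0.0251
gripper_force: 0.0
```

```bash
python3 - <<'E'
from h import *
from bench import bot
import cv2
c=bot.camera('wrist');cv2.imwrite('pics/w3.png',cv2.resize(c['img'][200:440,160:480],(800,600)));print(c['cam_to_world'].round(4).tolist())
go([.4681,-.2228,.25],87)
E
```

```text
[[0.0521, 0.9498, 0.3085, 0.3905], [0.9986, -0.0501, -0.0143, -0.2134], [0.0019, 0.3089, -0.9511, 0.2209], [0.0, 0.0, 0.0, 1.0]]
t 9.02 tcp [ 0.4701 -0.2175  0.0793] F [ 0.6  0.3 -0.2] w 0.0247 -> [ 0.003 -0.011 -0.341] [0.001 0.001 0.001]
```

View pics/w3.png

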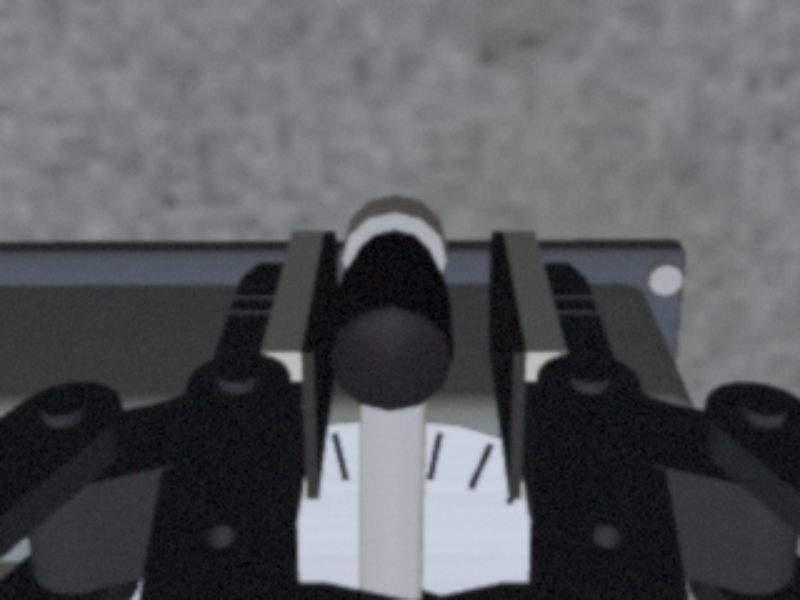

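```bash
python3 - <<'E'
from h import *
W=dict(K=W0['K'],cam_to_world=[[0.0521,0.9498,0.3085,0.3905],[0.9986,-0.0501,-0.0143,-0.2134],[0.0019,0.3089,-0.9511,0.2209]])
f=lambda x,y,z:(loc(watz(W,160+x/2.5,200+y/2.5,z))*1000).round(2)
print('knob',f(393,358,.105))
print('arm',f(392,410,.073),f(392,500,.073),f(391,590,.073))
print('ticks L',f(335,434,.063),f(346,478,.063),'R',f(440,434,.063),f(431,478,.063))
E
```

```text
knob [-101.78    2.89]
arm [-70.05   1.97] [-50.56   1.84] [-29.67   1.51]
ticks L [-57.35  -9.22] [-47.17  -7.33] R [-57.32  10.9 ] [-47.14   9.23]
```

Now the lever is within about 0.015 rad of the mark. I'll retreat upward and go to the lock.

Emit:
{"api": "move_arm", "payload": {
  "rows": [
    [0,-0.006,0,0,0,0,0.42],
    [0,-0.006,0,0,0,0,0.42],
    [0,-0.006,-0.05,0,0,0,0.42],
    [0,-0.006,-0.13,0,0,0,0.6],
    [0,-0.006,-0.2,0,0,0,1],
    [0,-0.006,-0.2,0,0,0,1],
    [0,-0.006,-0.2,0,0,0,1]
  ]
}}

```text
t: 9.6
tool_pos: [0.4712, -0.2216, 0.1817]
tool_rot: [0.083, 3.136, -0.003]
contact_force: [-0.1, 1.0, -1.0]
grip_width: -0.0001
gripper_force: 0.0
```

```bash
sed -i 's/^O=.*/O=np.array([.568,-.2272]);YAW=-.052/' h.py; python3 - <<'E'
from h import *
go(reg(0,-.15,.18),87);go(reg(0,-.15,.079),87)
E
```

```text
t 9.6 tcp [ 0.4712 -0.2216  0.1817] F [-0.1  1.  -1. ] w -0.0001 -> [-0.194 -0.301  0.005] [-0.003  0.009 -0.001]
t 9.6 tcp [ 0.4712 -0.2216  0.1817] F [-0.1  1.  -1. ] w -0.0001 -> [-0.193 -0.301  0.207] [-0.003  0.009 -0.001]
```

Emit:
{"api": "move_arm", "payload": {
  "rows": [
    [-0.05,-0.075,0,0,0,0,1],
    [-0.1,-0.15,0,0,0,0,1],
    [-0.145,-0.225,0,0,0,0,1],
    [-0.18,-0.28,0,0,0,0,1],
    [-0.193,-0.301,0,0,0,0,1],
    [-0.193,-0.301,0.06,0,0,0,1],
    [-0.193,-0.301,0.12,0,0,0,1],
    [-0.193,-0.301,0.17,0,0,0,1],
    [-0.193,-0.301,0.2,0,0,0,1],
    [-0.193,-0.301,0.204,0,0,0,1],
    [-0.193,-0.301,0.204,0,0,0,1]
  ]
}}

```text
t: 10.52
tool_pos: [0.5569, -0.3754, 0.0748]
tool_rot: [-0.082, -3.137, -0.004]
contact_force: [0.4, -0.2, 0.8]
grip_width: 0.0001
gripper_force: 0.0
```

```bash
python3 - <<'E'
from h import *
from bench import bot
import cv2
go(reg(0,-.116-.0145,.080),87);go(reg(0,-.09-.0145,.080),87)
s=bot.camera('side')['img'][255:405,250:430];cv2.imwrite('pics/s4.png',cv2.resize(s,(720,600),interpolation=cv2.INTER_CUBIC))
E
```

```text
t 10.52 tcp [ 0.5569 -0.3754  0.0748] F [ 0.4 -0.2  0.8] w 0.0001 -> [-0.007  0.036 -0.01 ] [ 0.005 -0.008 -0.   ]
t 10.52 tcp [ 0.5569 -0.3754  0.0748] F [ 0.4 -0.2  0.8] w 0.0001 -> [-0.007  0.088 -0.01 ] [ 0.005 -0.008 -0.   ]
```

View pics/s4.png

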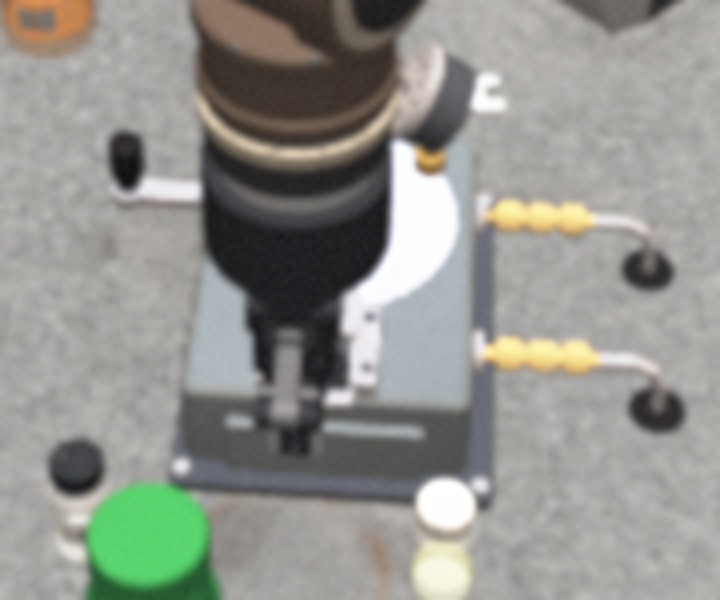

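The lever points straight to the front, and the closed fingers are outside the lock tab. Now I'll push along the regulator's +y.

Emit:
{"api": "move_arm", "payload": {
  "rows": [
    [-0.008,0,-0.008,0,0,0,1],
    [-0.008,0.01,-0.008,0,0,0,1],
    [-0.008,0.02,-0.008,0,0,0,1],
    [-0.008,0.03,-0.008,0,0,0,1],
    [-0.008,0.04,-0.008,0,0,0,1],
    [-0.008,0.048,-0.008,0,0,0,1],
    [-0.008,0.054,-0.008,0,0,0,1],
    [-0.008,0.06,-0.008,0,0,0,1],
    [-0.008,0.065,-0.008,0,0,0,1],
    [-0.008,0.07,-0.008,0,0,0,1],
    [-0.008,0.075,-0.008,0,0,0,1],
    [-0.008,0.075,-0.008,0,0,0,1]
  ]
}}

```text
t: 11.57
tool_pos: [0.5642, -0.3385, 0.0812]
tool_rot: [-0.082, -3.14, -0.001]
contact_force: [0.7, -0.2, 0.3]
grip_width: 0.0002
gripper_force: 0.3
```

```bash
python3 - <<'E'
from h import *
go(reg(0,-.09-.0145,.080),87)
E
```

```text
t 11.57 tcp [ 0.5642 -0.3385  0.0812] F [ 0.7 -0.2  0.3] w 0.0002 -> [0.004 0.014 0.002] [ 0.001 -0.     0.   ]
```

Emit:
{"api": "move_arm", "payload": {
  "rows": [
    [0,0.005,0,0,0,0,1],
    [0,0.01,0,0,0,0,1],
    [0,0.014,0,0,0,0,1],
    [0,0.014,0,0,0,0,1]
  ]
}}

```text
t: 11.9
tool_pos: [0.5645, -0.3315, 0.0812]
tool_rot: [-0.082, -3.14, -0.001]
contact_force: [0.7, -0.8, 0.9]
grip_width: -0.0001
gripper_force: 0.4
```

Emit:
{"api": "move_arm", "payload": {
  "rows": [
    [0,0.003,0,0,0,0,1],
    [0,0.006,0,0,0,0,1],
    [0,0.006,0,0,0,0,1]
  ]
}}

```text
t: 12.15
tool_pos: [0.5646, -0.3308, 0.0813]
tool_rot: [-0.084, -3.14, 0.006]
contact_force: [-0.4, -8.3, -0.1]
grip_width: -0.0003
gripper_force: 4.1
```

```bash
python3 - <<'E'
from h import *
from bench import bot
import cv2
s=bot.read_state();print(s['contact_force'],loc(s['tool_pos'][:2]))
a=bot.camera('side')['img'][280:390,280:400];b=bot.camera('scene')['img'][225:325,340:440]
cv2.imwrite('pics/s5.png',np.hstack([cv2.resize(a,(400,400),interpolation=cv2.INTER_CUBIC),cv2.resize(b,(400,400),interpolation=cv2.INTER_CUBIC)]))
E
```

```text
[-0.42170469 -8.32857966 -0.07096344] [ 0.00197006 -0.10359714]
```

Emit:
{"api": "move_arm", "payload": {
  "rows": [
    [0,-0.015,0,0,0,0,1],
    [0,-0.04,0,0,0,0,1],
    [0,-0.05,-0.05,0,0,0,1],
    [0,-0.05,-0.13,0,0,0,1],
    [0,-0.05,-0.21,0,0,0,1],
    [0,-0.05,-0.29,0,0,0,1],
    [0.08,-0.05,-0.35,0,0,0,1],
    [0.16,-0.05,-0.35,0,0,0,1],
    [0.24,-0.05,-0.35,0,0,0,1],
    [0.32,-0.05,-0.35,0,0,0,1],
    [0.38,-0.05,-0.35,0,0,0,1],
    [0.38,-0.05,-0.35,0,0,0,1]
  ]
}}

```text
t: 13.25
tool_pos: [0.3687, -0.3434, 0.2574]
tool_rot: [-0.087, -3.139, -0.0]
contact_force: [1.1, -1.0, 0.7]
grip_width: -0.0003
gripper_force: 0.0
```

```bash
python3 - <<'E'
from h import *
from bench import bot
import cv2
def proj(cam,p):
    (f,cx,cy),M=CAM[cam];M=np.array(M);q=M[:,:3].T@(p-M[:,3]);return np.array([f*q[0]/q[2]+cx,f*q[1]/q[2]+cy])
s=bot.read_state();print(s['tool_pos'],s['contact_force'])
for cam in('side','scene'):
    o=cv2.imread(f'pics/{cam}0.png');n=bot.camera(cam)['img'];cv2.imwrite(f'pics/{cam}9.png',n)
    p0=proj(cam,reg(0,-.112,.084))
    for tr in(.0,.01,.02,.026):print(cam,tr,(proj(cam,reg(0,-.112+tr,.084))-p0).round(1),end=';')
    u,v=p0.round().astype(int);t=o[v-8:v+9,u-9:u+10];w=n[v-30:v+31,u-30:u+31]
    r=cv2.matchTemplate(w,t,cv2.TM_CCOEFF_NORMED);_,m,_,l=cv2.minMaxLoc(r);print('\nmatch',m,(l[0]-21,l[1]-22))
    # bottles and vials unchanged: difference at each look-alike/vial
    for nm,p in[('vial1',(.458,-.376)),('vial2',(.619,-.394)),('green',(.5,-.452)),('botb',(.4,.11))]:
        a=proj(cam,np.array([*p,.04])).astype(int);x,y=a;print(nm,np.abs(o[y-10:y+10,x-8:x+8].astype(int)-n[y-10:y+10,x-8:x+8]).mean().round(1),end=' ')
    print()
E
```

```text
[ 0.36874695 -0.34338353  0.25744486] [ 1.10905982 -1.02448664  0.7046257 ]
side 0.0 [0. 0.];side 0.01 [ 0.4 -4.4];side 0.02 [ 0.9 -8.6];side 0.026 [  1.1 -11.2];
match 0.966342568397522 (1, -11)
vial1 6.6 vial2 7.2 green 5.4 botb 29.6 
scene 0.0 [0. 0.];scene 0.01 [-2.5 -2.1];scene 0.02 [-4.9 -4.1];scene 0.026 [-6.3 -5.3];
match 0.807839572429657 (-6, -5)
vial1 3.6 vial2 4.0 green 2.9 botb 3.6
```

Both cameras show the tab shifted by the full 26 mm. The vials, the green bottle and the other bottle are unchanged (in the side view the arm covers that last one).

```bash
python3 -c "
from bench import bot
print(bot.sign_off())"
```

```text
the job is handed in; nothing more can be done
None
```

The job is handed in: the bottle stands upright about 14 cm clear of the regulator, the lever was within about 0.015 rad of the long mark before locking, and the lock is fully home (26 mm of travel in both cameras).

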